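# Centre the egg cup on its stand

### The arm

A 6-joint arm with a two-finger parallel gripper is mounted at the origin on a cart in front of the work surface, level with it; the furniture and walls round the work are solid. World frame = base frame: x ahead of the robot, y to its left, z up, the work surface at z = 0. Lengths are in m, angles in rad, forces in N, time in s.
With the tool pointing down it reaches from about 0.375 to 0.9 m from the base axis. Payload 3.1 kg.
Tool frame: the origin (TCP) lies where the fingers leave the gripper's body, on its centre line; the fingertips stand 73 mm ahead of it and the grasp point (between the pads) lies 54 mm ahead of it; z points along the fingers, y is the line along which they close (so a half turn about z gives the same grasp; the last joint's range is limited). The gripper opens to 85 mm and grips with 20 to 120 N. Pads are 22 mm wide; open, the fingers measure 114 mm over their backs; the gripper's body (76 mm by 85 mm) begins 54 mm behind the grasp point. The pads swing forward as they close: fully open they stand 13 mm farther back than shut.
Start: joints at [-1.308, 0.527, 1.433, -0, 1.181, -0.178], TCP at [0.267, -0.565, 0.304] pointing down, gripper open.
Joint ranges: [-3.08, 3.08], [-0.75, 2.2], [0.22, 2.44], [-1.43, 4.57], [0, 2.65], [-2.85, 2.85]. Speed limits (rad/s): [2.79, 2.79, 3.14, 3.14, 3.14, 3.14].

### API

Orientations are given as a unit quaternion [x, y, z, w].
In Python, from station import manip gives the robot as it stands.
- The arm moves only by the shell command python3 -m crank 'ROWS' [FORCE]. ROWS is JSON, a list of rows, each an object with "dp": the shift along the tool's x, y, z normalised to -1 to 1, where 1 is 50 cm, a list of three; "delta_rot": the turn, a rotation vector about the tool's x, y, z normalised to -1 to 1, where 1 is 2 pi rad, a list of three; "fingers": the opening, from -1 (shut) to 1 (fully open). A call has 1 to 12 rows; each row shifts and turns the commanded pose from where the row before left it, along the tool's axes as they then stand; what a row does not reach is not made up. A row lasts 1/12 s, in which the tool goes at most 41.7 mm and 7.16 degrees, less where a joint would pass 70% of its speed; a pose out of reach is approached as far as the arm can. A call with a number of a shift or a turn outside -1 to 1 is refused whole. A call with a gripper value outside its range is refused whole. The fingers move at their own pace and stop on an object; FORCE is the grip in N (left out, the last holds). Time passes only in rows, so rows that do not move let the fingers close. It gives the time, the measured TCP pose, the force, the opening and the grip force at its end, in the units of the state.
- manip.sense(): the state, without advancing time (a new reading comes with each control period).
- manip.snapshot(name): name is "scene" or "top"; returns (picture, depth): 384x512x3 uint8, red, green, blue; 384x512 float32, m along the optical axis (not along the pixel's ray), 0 where there is no reading.
- manip.camera_model(name): a dict with "fx", "fy", "cx", "cy" (pixels), "origin" and "attitude" of the camera in the world. Camera axes: x right, y up, looking along -z (the intrinsics and any distortion apply to the point x, -y, -z); pixel columns grow to the right and rows downward; lengths in m; the calibration is good to about 2 mm. A picture is of the moment at which its call begins. camera_model takes no time and is no camera call.
- manip.sign_off(): hands the job in; it is judged then, once.
The state is a dict: "t": time; "q": joint angles; "qd": joint speeds; "tau": joint torques, N m; "tcp_pos": TCP position; "tool_rot": TCP orientation; "force": force on the tool from outside, world axes, zero at the start; "ft_torque": the same for the moment, N m; "finger_gap": opening from 0.0 (shut) to 1.0 (fully open); "gripper_force": force on a finger pad.
Only numpy, scipy, OpenCV 4.12 (cv2) and the standard library are available. Lean on these libraries where they do the work, as an engineer would, in place of code of your own. Each camera call takes 0.05 s, during which the arm holds its last target. There are 200 camera calls.

### The job

Two egg cups stand ready for service on small wooden stands, but one of them has been set down clearly off centre. Nudge that egg cup with light fingertip taps low on its foot until it stands upright in the middle of its stand, without gripping, lifting or tipping it over, and without shifting the stand. Leave the other egg cup, its stand, the pepper mill, the spice jar and the spoon as they are.

Things in the scene. Friction and masses are not known exactly. Their poses are not given: they have to be found in the camera images.
- cup_off: white egg cup, brown egg fixed in it (rigid, round, 0.12 kg). Wobbly: sole only 26 mm across; widest part is the low flange, 60 mm across, 5 to 13 mm above the sole; waist 22 mm; bowl 44 mm across at 34 to 42 mm; egg top at 63 mm. Origin: centre of the sole, z up. Slides at about 1 N if pushed at the flange, easily tips if pushed at the bowl or egg. Starts 13 to 22 mm off its stand's centre, in any direction
- stand_off: small round wooden footed stand, about 0.9 kg, loose on the bench, round about its z axis: flat plain top disc 90 mm across, 7 mm thick, its top 38 mm above the bench; narrower stem below, foot 80 mm across. Origin: centre of its underside on the bench, z axis up. It carries the off-centre egg cup.
- cup_ok: the same egg cup and egg, already in the middle of the other stand; leave alone
- stand_ok: the same stand, carrying the well-placed egg cup; leave alone
- pepper_mill: wooden pepper mill, 58 mm across, 160 mm tall, upright behind the stands; origin: centre of its underside; leave alone
- spice_jar: spice jar, 45 mm across, 106 mm tall, upright behind the stands; origin: centre of its underside; leave alone
- spoon: steel spoon lying on the bench between the two stands, 188 mm along its own x axis, 38 mm wide, 15 mm high; origin: its centre, underside; leave alone
Not all that is in view belongs to the job. What is shaped like the cup_off but yellow is not meant.

How it is judged:
At the end, for the whole second after the job is handed in: The off-centre egg cup stands upright and at rest on its stand, its axis within 6 mm of the stand's; that stand is within 15 mm of where it was, the other egg cup within 8 mm and its stand within 10 mm of theirs, and the mill, jar and spoon within 20 mm of theirs (horizontal distance between cup_off and stand_off below 0.006 m and angle between each of cup_off, stand_off, cup_ok's own z axis and vertical below 0.06 rad and z of cup_off in the frame of stand_off between 0.034 and 0.042 m and linear speed of cup_off below 0.01 m/s and angular speed of cup_off below 0.2 rad/s and distance of stand_off from where it was at the start of the episode below 0.015 m and distance of cup_ok from where it was at the start of the episode below 0.008 m and distance of stand_ok from where it was at the start of the episode below 0.01 m and distance of each of pepper_mill, spice_jar, spoon from where it was at the start of the episode below 0.02 m); the robot touches nothing.
It fails at once if the egg cup is lifted clear of its stand (more than 12 mm), falls off it, or is tipped by more than 0.35 rad (z of cup_off in the frame of stand_off above 0.05 m or z of cup_off in the frame of stand_off below 0.03 m or angle between cup_off's own z axis and vertical above 0.35 rad).
It fails at once if the egg cup is gripped or struck: more than 10 N between the robot and the cup (contact force between any of the fingers, the arm and cup_off above 10 N).
It fails at once if the stand is shifted by more than 20 mm (distance of stand_off from where it was at the start of the episode above 0.02 m).
It fails at once if the other egg cup or its stand is disturbed (distance of any of cup_ok, stand_ok from where it was at the start of the episode above 0.012 m or angle between cup_ok's own z axis and vertical above 0.2 rad).
It fails at once if the pepper mill, spice jar or spoon is moved by more than 20 mm or tipped (distance of any of pepper_mill, spice_jar, spoon from where it was at the start of the episode above 0.02 m or angle between any of pepper_mill, spice_jar's own z axis and vertical above 0.3 rad).
It also fails if it takes over 53 s, if anything falls off the work surface, if the arm or the gripper's body presses on something with over 40 N, if the wrist force passes 120 N, or if a joint passes its speed limit or range.

## Working session

There is one attempt and no reset: what is moved stays moved. The work goes in short steps, Python scripts to look and compute and a shell command to move; the robot and the scene stay as the last step left them, time stands still between calls to the robot, and variables do not carry over. Pictures are saved under pics/ and viewed, at most 10 in all, crops included, and the job is handed in when it is done.

```bash
mkdir -p pics
python3 - <<'E'
from station import manip
import cv2,numpy as np
for n in("scene","top"):
    p,d=manip.snapshot(n); np.savez(n+"0.npz",p=p,d=d); cv2.imwrite(f"pics/{n}0.png",p[:,:,::-1])
    m=manip.camera_model(n); print(m)
print(manip.sense())
E
```

```text
{'fx': 462.61944690239443, 'fy': 462.61944690239443, 'cx': 255.64162032485353, 'cy': 188.83474000532885, 'origin': array([0.18928272, 0.76942541, 0.44261364]), 'attitude': array([-0.15612222,  0.51845376,  0.80333037, -0.24797554])}
{'fx': 451.2670612287142, 'fy': 451.2670612287142, 'cx': 258.47492099350376, 'cy': 185.7729721481123, 'origin': array([0.45549625, 0.07746542, 1.04072009]), 'attitude': array([-0.06992814,  0.08075242,  0.75343638, -0.64878557])}
{'t': 0.1, 'q': array([-1.30854145e+00,  5.28376458e-01,  1.43377460e+00,  8.16688221e-07,
        1.18142433e+00, -1.78486900e-01]), 'qd': array([-2.27253154e-04, -9.79667452e-04, -3.18286693e-03, -1.92364186e-04,
        3.53422150e-05, -1.47777510e-03]), 'tau': array([ 3.80507572e-04, -4.43301630e+01, -1.78587109e+01, -2.16130402e-04,
        3.84597864e-03, -9.60136504e-06]), 'tcp_pos': array([ 0.26653182, -0.56475708,  0.30302921]), 'tool_rot': array([ 9.75815997e-01,  2.18591300e-01, -4.11330161e-05, -9.90514392e-04]), 'force': array([0.68699181, 0.02285076, 0.39655111]), 'ft_torque': array([-0.0077668 ,  0.05929791,  0.02439791]), 'gripper_force': 0.0, 'finger_gap': 0.997900959133158}
```

View pics/scene0.png

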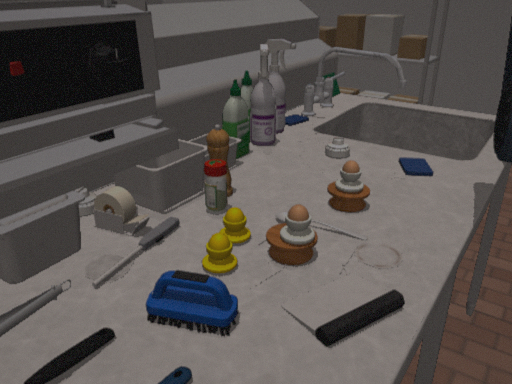

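View pics/top0.png

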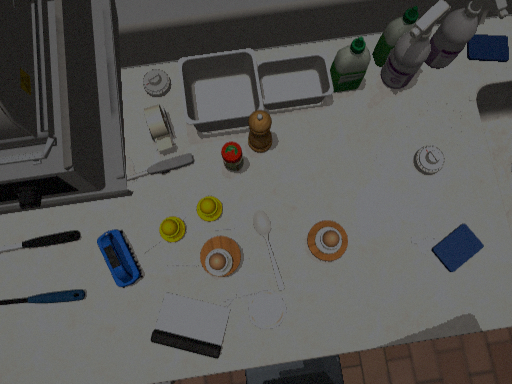

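The scene image shows the two cups on orange stands at about (297,235) and (349,187), with the spoon between them. In the top view the stands are at about (221,256) and (328,241). The left cup looks off centre, down and to the left. I'll now measure both from masks and depth.

```bash
cat > h.py <<'E'
from station import manip
import cv2,numpy as np
from scipy.spatial.transform import Rotation as R
def rays(n,uv):
    m=manip.camera_model(n); uv=np.atleast_2d(uv).astype(float)
    d=np.c_[(uv[:,0]-m['cx'])/m['fx'],-(uv[:,1]-m['cy'])/m['fy'],-np.ones(len(uv))]
    return np.array(m['origin']),R.from_quat(m['attitude']).apply(d)
def plane(n,uv,z):
    o,d=rays(n,uv); return o+d*((z-o[2])/d[:,2])[:,None]
def cloud(n,depth):
    v,u=np.mgrid[:384,:512]; o,d=rays(n,np.c_[u.ravel(),v.ravel()])
    return (o+d*depth.ravel()[:,None]).reshape(384,512,3)
def circ(p):
    A=np.c_[2*p,np.ones(len(p))]; s=np.linalg.lstsq(A,(p**2).sum(1),rcond=None)[0]
    return s[:2],np.sqrt(s[2]+s[:2]@s[:2])
def measure(p,d,box,n="top"):
    """stand circle (hull of orange+white at z=.038), flange circle (white mask), egg"""
    x0,y0,x1,y1=box; hsv=cv2.cvtColor(p,cv2.COLOR_RGB2HSV); C=cloud(n,d)
    sub=np.zeros((384,512),bool); sub[y0:y1,x0:x1]=1
    br=sub&(hsv[...,0]<22)&(hsv[...,1]>90)&(hsv[...,2]>50)&(d>0)
    out={}
    disc=br&(C[...,2]<.055)
    k=cv2.morphologyEx(disc.astype(np.uint8),cv2.MORPH_OPEN,np.ones((2,2)))
    pts=np.argwhere(k)[:,::-1]; hull=cv2.convexHull(pts.astype(np.int32))[:,0]
    w=plane(n,hull,.038)[:,:2]; out['disc']=circ(w); out['disc_z']=np.median(C[disc][:,2])
    egg=br&(C[...,2]>.078); 
    if egg.any(): out['egg']=plane(n,np.argwhere(egg)[:,::-1].mean(0),.088)[0]; out['egg_zmax']=np.percentile(C[egg][:,2],95)
    wh=sub&(hsv[...,1]<80)&(C[...,2]>.042)&(C[...,2]<.1)
    wh=cv2.morphologyEx((wh|egg).astype(np.uint8),cv2.MORPH_CLOSE,np.ones((5,5)))
    nc,l,st,_=cv2.connectedComponentsWithStats(wh); i=1+np.argmax(st[1:,4]); 
    h=cv2.convexHull(np.argwhere(l==i)[:,::-1].astype(np.int32))[:,0]
    out['flange']=circ(plane(n,h,.049)[:,:2])
    return out
E
python3 - <<'E'
from h import *
f=np.load('top0.npz')
for b in((190,225,255,290),(298,210,360,275)):
    print(measure(f['p'],f['d'],b))
im=cv2.resize(f['p'][215:300,180:370,::-1],None,fx=4,fy=4,interpolation=cv2.INTER_CUBIC); cv2.imwrite('pics/crop.png',im)
C=cloud('top',f['d']); 
for u,v in((212,228),(172,229),(232,150),(259,118),(262,222),(280,285)): print(u,v,C[v,u])
E
```

```text
{'disc': (array([0.52532157, 0.1508717 ]), np.float64(0.04433777090733124)), 'disc_z': np.float64(0.038109483788015375), 'egg': array([0.51419335, 0.15676933, 0.088     ]), 'egg_zmax': np.float64(0.10111468296731663), 'flange': (array([0.51514767, 0.15706207]), np.float64(0.02933725219562497))}
{'disc': (array([ 0.52398047, -0.0882164 ]), np.float64(0.04441487700098185)), 'disc_z': np.float64(0.038301675188861295), 'egg': array([ 0.52538732, -0.08580784,  0.088     ]), 'egg_zmax': np.float64(0.10154453442270503), 'flange': (array([ 0.52660415, -0.08703611]), np.float64(0.02932973861042791))}
212 228 [0.59623403 0.16552868 0.00143274]
172 229 [0.59956086 0.24761413 0.05667066]
232 150 [0.74249175 0.09258749 0.10793929]
259 118 [0.78750933 0.02707963 0.15692869]
262 222 [0.59292141 0.04920796 0.00104713]
280 285 [0.44595948 0.03061982 0.00272105]
```

View pics/crop.png

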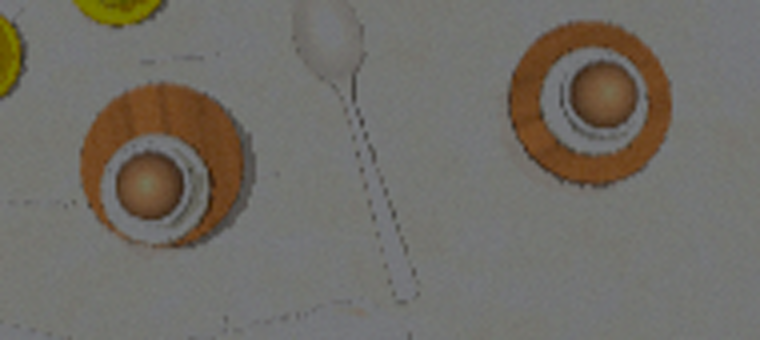

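The left cup is off centre. It sits at about (0.514, 0.157) on a stand at (0.525, 0.151). Taking off the bias seen on the good cup, the offset is about (-13, +5) mm. All heights and radii match the sizes given. I'll move to a hover point on the robot side with the fingers shut.

```bash
python3 -m crank '[{"dp":[0.0408,-0.0493,0],"delta_rot":[0,0,0],"fingers":-1},{"dp":[0.0408,-0.0493,0],"delta_rot":[0,0,0],"fingers":-1},{"dp":[0.0408,-0.0493,0],"delta_rot":[0,0,0],"fingers":-1},{"dp":[0.0408,-0.0493,0],"delta_rot":[0,0,0],"fingers":-1},{"dp":[0.0408,-0.0493,0],"delta_rot":[0,0,0],"fingers":-1},{"dp":[0.0408,-0.0493,0],"delta_rot":[0,0,0],"fingers":-1},{"dp":[0.0408,-0.0493,0],"delta_rot":[0,0,0],"fingers":-1},{"dp":[0.0408,-0.0493,0],"delta_rot":[0,0,0],"fingers":-1},{"dp":[0.0408,-0.0493,0],"delta_rot":[0,0,0],"fingers":-1},{"dp":[0.0408,-0.0493,0],"delta_rot":[0,0,0],"fingers":-1},{"dp":[0.0408,-0.0493,0],"delta_rot":[0,0,0],"fingers":-1},{"dp":[0.0408,-0.0493,0],"delta_rot":[0,0,0],"fingers":-1}]' 20
python3 -m crank '[{"dp":[0.0408,-0.0493,0],"delta_rot":[0,0,0],"fingers":-1},{"dp":[0.0408,-0.0493,0],"delta_rot":[0,0,0],"fingers":-1},{"dp":[0.0408,-0.0493,0],"delta_rot":[0,0,0],"fingers":-1},{"dp":[0.0408,-0.0493,0],"delta_rot":[0,0,0],"fingers":-1},{"dp":[0.0408,-0.0493,0],"delta_rot":[0,0,0],"fingers":-1},{"dp":[0.0408,-0.0493,0],"delta_rot":[0,0,0],"fingers":-1},{"dp":[0.0408,-0.0493,0],"delta_rot":[0,0,0],"fingers":-1},{"dp":[0.0408,-0.0493,0],"delta_rot":[0,0,0],"fingers":-1},{"dp":[0.0408,-0.0493,0],"delta_rot":[0,0,0],"fingers":-1},{"dp":[0.0408,-0.0493,0],"delta_rot":[0,0,0],"fingers":-1},{"dp":[0.0408,-0.0493,0],"delta_rot":[0,0,0],"fingers":-1},{"dp":[0.0408,-0.0493,0],"delta_rot":[0,0,0],"fingers":-1}]'
python3 -m crank '[{"dp":[0,0,0],"delta_rot":[0,0,-0.0186],"fingers":-1},{"dp":[0,0,0],"delta_rot":[0,0,-0.0186],"fingers":-1},{"dp":[0,0,0],"delta_rot":[0,0,-0.0186],"fingers":-1},{"dp":[0,0,0],"delta_rot":[0,0,-0.0186],"fingers":-1},{"dp":[0,0,0],"delta_rot":[0,0,-0.0186],"fingers":-1},{"dp":[0,0,0],"delta_rot":[0,0,-0.0186],"fingers":-1},{"dp":[0,0,0],"delta_rot":[0,0,-0.0186],"fingers":-1},{"dp":[0,0,0],"delta_rot":[0,0,-0.0186],"fingers":-1},{"dp":[0,0,0],"delta_rot":[0,0,-0.0186],"fingers":-1},{"dp":[0,0,0],"delta_rot":[0,0,-0.0186],"fingers":-1}]'
python3 -m crank '[{"dp":[0,0,0],"delta_rot":[0,0,-0.0186],"fingers":-1},{"dp":[0,0,0],"delta_rot":[0,0,-0.0186],"fingers":-1},{"dp":[0,0,0],"delta_rot":[0,0,-0.0186],"fingers":-1},{"dp":[0,0,0],"delta_rot":[0,0,-0.0186],"fingers":-1},{"dp":[0,0,0],"delta_rot":[0,0,-0.0186],"fingers":-1},{"dp":[0,0,0],"delta_rot":[0,0,-0.0186],"fingers":-1},{"dp":[0,0,0],"delta_rot":[0,0,-0.0186],"fingers":-1},{"dp":[0,0,0],"delta_rot":[0,0,-0.0186],"fingers":-1},{"dp":[0,0,0],"delta_rot":[0,0,-0.0186],"fingers":-1},{"dp":[0,0,0],"delta_rot":[0,0,-0.0186],"fingers":-1},{"dp":[0,0,0],"delta_rot":[0,0,0],"fingers":-1},{"dp":[0,0,0],"delta_rot":[0,0,0],"fingers":-1}]'
python3 - <<'E'
from h import *
s=manip.sense(); r=R.from_quat(s['tool_rot']).as_matrix()
print(s['t'],s['tcp_pos'],s['finger_gap'],s['force'],s['q']); print(r.round(4))
p,d=manip.snapshot('scene'); cv2.imwrite('pics/s1.png',p[:,:,::-1])
E
```

```text
t: 1.1
tcp_pos: [0.3618, -0.1916, 0.3038]
tool_rot: [0.976, 0.218, -0.0, -0.0]
force: [0.8, -0.0, -0.5]
finger_gap: 0.005
gripper_force: 0.0
t: 2.1
tcp_pos: [0.4569, 0.1804, 0.3037]
tool_rot: [0.976, 0.219, -0.0, 0.0]
force: [1.4, -0.5, -0.3]
finger_gap: -0.003
gripper_force: 0.0
t: 2.93
tcp_pos: [0.4568, 0.1787, 0.3036]
tool_rot: [0.691, 0.723, -0.0, -0.0]
force: [1.0, -0.8, -0.2]
finger_gap: -0.002
gripper_force: 0.0
t: 3.93
tcp_pos: [0.4569, 0.1787, 0.3037]
tool_rot: [0.182, 0.983, -0.0, -0.0]
force: [0.2, 1.1, 1.3]
finger_gap: 0.001
gripper_force: 0.0
3.9333 [0.45687039 0.17869526 0.3036928 ] 0.0011433623128161959 [0.2064633  1.09014176 1.3249429 ] [ 1.44599509e-01  3.48107977e-01  1.76228189e+00 -1.51704836e-05
  1.03187226e+00 -1.05980377e+00]
[[-9.336e-01  3.582e-01 -7.000e-04]
 [ 3.582e-01  9.336e-01 -1.000e-04]
 [ 6.000e-04 -3.000e-04 -1.000e+00]]
```

View pics/s1.png

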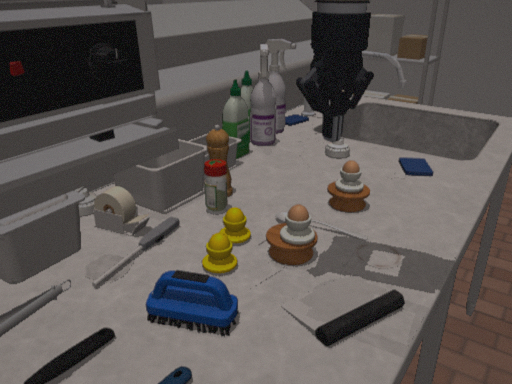

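The arm hovers at the planned spot, with the gripper near (338,80) and the shut fingertips near (338,140), well clear of the cup. Next I'll lower the tips to z of about 42 mm.

```bash
python3 -m crank '[{"dp":[0,0,0.0315],"delta_rot":[0,0,0],"fingers":-1},{"dp":[0,0,0.0315],"delta_rot":[0,0,0],"fingers":-1},{"dp":[0,0,0.0315],"delta_rot":[0,0,0],"fingers":-1},{"dp":[0,0,0.0315],"delta_rot":[0,0,0],"fingers":-1},{"dp":[0,0,0.0315],"delta_rot":[0,0,0],"fingers":-1},{"dp":[0,0,0.0315],"delta_rot":[0,0,0],"fingers":-1},{"dp":[0,0,0.0315],"delta_rot":[0,0,0],"fingers":-1},{"dp":[0,0,0.0315],"delta_rot":[0,0,0],"fingers":-1},{"dp":[0,0,0.0315],"delta_rot":[0,0,0],"fingers":-1},{"dp":[0,0,0.0315],"delta_rot":[0,0,0],"fingers":-1},{"dp":[0,0,0.0315],"delta_rot":[0,0,0],"fingers":-1},{"dp":[0,0,0.0315],"delta_rot":[0,0,0],"fingers":-1}]'
python3 -m crank '[{"dp":[-0.006,0,0],"delta_rot":[0,0,0],"fingers":-1},{"dp":[-0.006,0,0],"delta_rot":[0,0,0],"fingers":-1},{"dp":[-0.006,0,0],"delta_rot":[0,0,0],"fingers":-1},{"dp":[-0.006,0,0],"delta_rot":[0,0,0],"fingers":-1},{"dp":[0,0,0],"delta_rot":[0,0,0],"fingers":-1},{"dp":[0,0,0],"delta_rot":[0,0,0],"fingers":-1}]'
cat > look.py <<'E'
import sys
from h import *
s=manip.sense(); print(s['t'],s['tcp_pos'].round(4),s['force'].round(2))
p,d=manip.snapshot('scene'); P,D=manip.snapshot('top')
im=np.hstack([cv2.resize(a[...,::-1],(400,400),interpolation=cv2.INTER_CUBIC) for a in(p[170:280,240:350],P[205:295,175:265])])
cv2.imwrite(f'pics/{sys.argv[1]}.png',im)
E
python3 look.py l1
```

```text
t: 4.98
tcp_pos: [0.4573, 0.1787, 0.1141]
tool_rot: [0.182, 0.983, 0.0, 0.0]
force: [-0.6, -0.8, -0.4]
finger_gap: 0.003
gripper_force: 0.0
t: 5.48
tcp_pos: [0.469, 0.1744, 0.1157]
tool_rot: [0.181, 0.983, 0.0, 0.001]
force: [-0.1, 0.3, -0.3]
finger_gap: -0.001
gripper_force: 0.0
5.4833 [0.469  0.1744 0.1157] [-0.09  0.3  -0.31]
```

View pics/l1.png

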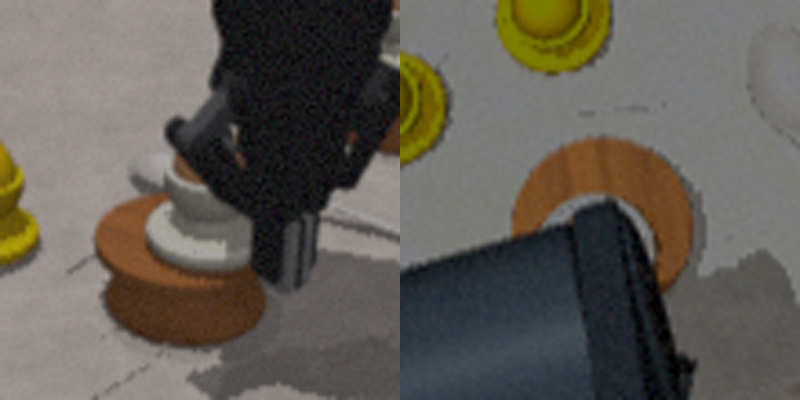

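The finger side, at left-image pixel (270,250), sits just short of the flange and low, as intended. Now a slow push.

```bash
python3 -m crank '[{"dp":[-0.003,0,0],"delta_rot":[0,0,0],"fingers":-1},{"dp":[-0.003,0,0],"delta_rot":[0,0,0],"fingers":-1},{"dp":[-0.003,0,0],"delta_rot":[0,0,0],"fingers":-1},{"dp":[-0.003,0,0],"delta_rot":[0,0,0],"fingers":-1},{"dp":[-0.003,0,0],"delta_rot":[0,0,0],"fingers":-1},{"dp":[-0.003,0,0],"delta_rot":[0,0,0],"fingers":-1},{"dp":[-0.003,0,0],"delta_rot":[0,0,0],"fingers":-1},{"dp":[-0.003,0,0],"delta_rot":[0,0,0],"fingers":-1},{"dp":[-0.003,0,0],"delta_rot":[0,0,0],"fingers":-1},{"dp":[-0.003,0,0],"delta_rot":[0,0,0],"fingers":-1},{"dp":[0,0,0],"delta_rot":[0,0,0],"fingers":-1},{"dp":[0,0,0],"delta_rot":[0,0,0],"fingers":-1}]'
python3 look.py l2
```

```text
t: 6.58
tcp_pos: [0.4826, 0.1691, 0.1149]
tool_rot: [0.181, 0.984, 0.0, 0.0]
force: [-0.5, -0.2, 0.2]
finger_gap: -0.001
gripper_force: 0.0
6.5833 [0.4826 0.1691 0.1149] [-0.55 -0.2   0.16]
```

View pics/l2.png

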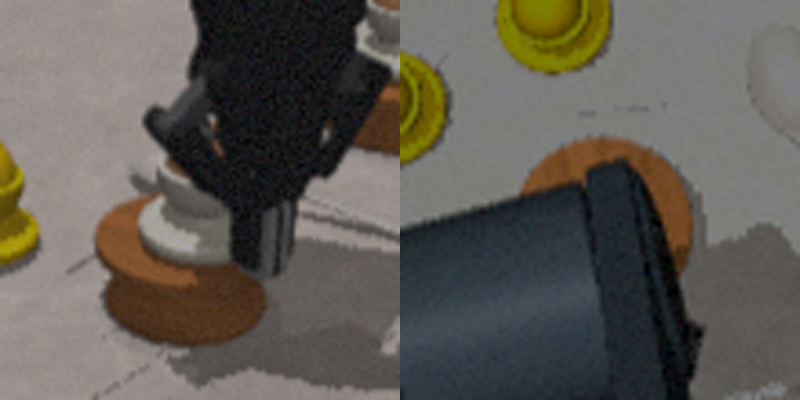

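The flange has moved and is still upright: its left edge went from about 147 to 139 in the crop, and the stand is unmoved. I'll push 4 mm more, then back off to measure.

```bash
python3 -m crank '[{"dp":[-0.002,0,0],"delta_rot":[0,0,0],"fingers":-1},{"dp":[-0.002,0,0],"delta_rot":[0,0,0],"fingers":-1},{"dp":[-0.002,0,0],"delta_rot":[0,0,0],"fingers":-1},{"dp":[-0.002,0,0],"delta_rot":[0,0,0],"fingers":-1},{"dp":[0,0,0],"delta_rot":[0,0,0],"fingers":-1},{"dp":[0,0,0],"delta_rot":[0,0,0],"fingers":-1}]'
python3 -m crank '[{"dp":[0.01,0,0],"delta_rot":[0,0,0],"fingers":-1},{"dp":[0.02,0,0],"delta_rot":[0,0,0],"fingers":-1},{"dp":[0.03,0,0],"delta_rot":[0,0,0],"fingers":-1},{"dp":[0,0,-0.06],"delta_rot":[0,0,0],"fingers":-1},{"dp":[0,0,-0.06],"delta_rot":[0,0,0],"fingers":-1},{"dp":[0,0.07,-0.06],"delta_rot":[0,0,0],"fingers":-1},{"dp":[0,0.07,0],"delta_rot":[0,0,0],"fingers":-1},{"dp":[0,0.07,0],"delta_rot":[0,0,0],"fingers":-1},{"dp":[0,0.07,0],"delta_rot":[0,0,0],"fingers":-1},{"dp":[0,0,0],"delta_rot":[0,0,0],"fingers":-1},{"dp":[0,0,0],"delta_rot":[0,0,0],"fingers":-1}]'
cat > m.py <<'E'
from h import *
p,d=manip.snapshot('top'); cv2.imwrite('pics/m1.png',p[:,:,::-1])
a=measure(p,d,(190,225,255,290)); b=measure(p,d,(298,210,360,275)); print(a);print(b)
bias=b['flange'][0]-b['disc'][0]
print('raw',a['flange'][0]-a['disc'][0],'corr',a['flange'][0]-a['disc'][0]-bias, manip.sense()['tcp_pos'])
E
python3 m.py
```

```text
t: 7.18
tcp_pos: [0.4863, 0.1677, 0.1149]
tool_rot: [0.181, 0.984, 0.0, 0.0]
force: [-0.6, 0.7, -0.1]
finger_gap: 0.002
gripper_force: 0.1
t: 8.1
tcp_pos: [0.5058, 0.3077, 0.2018]
tool_rot: [0.179, 0.984, -0.0, 0.0]
force: [-0.4, -0.5, 0.3]
finger_gap: -0.002
gripper_force: 0.0
{'disc': (array([0.52530714, 0.15091747]), np.float64(0.04440333313465821)), 'disc_z': np.float64(0.03805415136194379), 'egg': array([0.52312685, 0.15239284, 0.088     ]), 'egg_zmax': np.float64(0.1006912037366613), 'flange': (array([0.52414152, 0.15282092]), np.float64(0.029294885949086063))}
{'disc': (array([ 0.52394152, -0.08827975]), np.float64(0.04433687948280084)), 'disc_z': np.float64(0.03822852113769548), 'egg': array([ 0.52571196, -0.08595101,  0.088     ]), 'egg_zmax': np.float64(0.10181989618795567), 'flange': (array([ 0.52648846, -0.08704668]), np.float64(0.02926343749837603))}
raw [-0.00116562  0.00190345] corr [-0.00371256  0.00067038] [0.50508332 0.30640047 0.20147105]
```

View pics/m1.png

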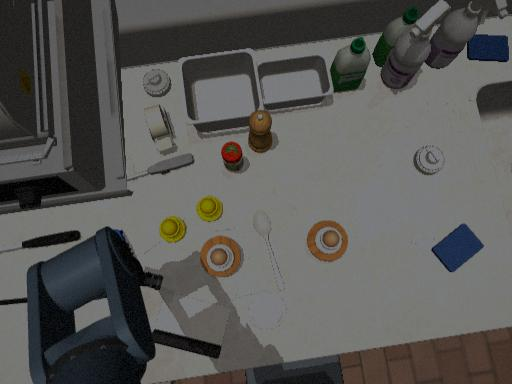

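The view is clear: the cup is at (220,257) on its stand, upright, and nothing else has moved. The remaining error is 2–4 mm, mostly in -x. I'll give one more 2 mm nudge along the same path for margin.

```bash
python3 -m crank '[{"dp":[0,-0.07,0],"delta_rot":[0,0,0],"fingers":-1},{"dp":[0,-0.07,0],"delta_rot":[0,0,0],"fingers":-1},{"dp":[0,-0.07,0],"delta_rot":[0,0,0],"fingers":-1},{"dp":[0,-0.07,0],"delta_rot":[0,0,0],"fingers":-1},{"dp":[0,0,0.06],"delta_rot":[0,0,0],"fingers":-1},{"dp":[0,0,0.06],"delta_rot":[0,0,0],"fingers":-1},{"dp":[0,0,0.06],"delta_rot":[0,0,0],"fingers":-1},{"dp":[0,0,0],"delta_rot":[0,0,0],"fingers":-1},{"dp":[-0.02,0,0],"delta_rot":[0,0,0],"fingers":-1},{"dp":[-0.02,0,0],"delta_rot":[0,0,0],"fingers":-1},{"dp":[0,0,0],"delta_rot":[0,0,0],"fingers":-1},{"dp":[0,0,0],"delta_rot":[0,0,0],"fingers":-1}]'
```

```text
t: 9.15
tcp_pos: [0.4777, 0.1679, 0.1139]
tool_rot: [0.181, 0.983, 0.001, 0.002]
force: [0.2, -0.2, -0.7]
finger_gap: 0.002
gripper_force: 0.0
```

```bash
python3 -m crank '[{"dp":[-0.003,0,-0.002],"delta_rot":[0,0,0],"fingers":-1},{"dp":[-0.003,0,0],"delta_rot":[0,0,0],"fingers":-1},{"dp":[-0.003,0,0],"delta_rot":[0,0,0],"fingers":-1},{"dp":[-0.003,0,0],"delta_rot":[0,0,0],"fingers":-1},{"dp":[-0.003,0,0],"delta_rot":[0,0,0],"fingers":-1},{"dp":[-0.003,0,0],"delta_rot":[0,0,0],"fingers":-1},{"dp":[-0.002,0,0],"delta_rot":[0,0,0],"fingers":-1},{"dp":[0,0,0],"delta_rot":[0,0,0],"fingers":-1},{"dp":[0,0,0],"delta_rot":[0,0,0],"fingers":-1}]'
python3 -m crank '[{"dp":[0.01,0,0],"delta_rot":[0,0,0],"fingers":-1},{"dp":[0.02,0,0],"delta_rot":[0,0,0],"fingers":-1},{"dp":[0.03,0,0],"delta_rot":[0,0,0],"fingers":-1},{"dp":[0,0,-0.06],"delta_rot":[0,0,0],"fingers":-1},{"dp":[0,0,-0.06],"delta_rot":[0,0,0],"fingers":-1},{"dp":[0,0.07,-0.06],"delta_rot":[0,0,0],"fingers":-1},{"dp":[0,0.07,0],"delta_rot":[0,0,0],"fingers":-1},{"dp":[0,0.07,0],"delta_rot":[0,0,0],"fingers":-1},{"dp":[0,0.07,0],"delta_rot":[0,0,0],"fingers":-1},{"dp":[0,0,0],"delta_rot":[0,0,0],"fingers":-1},{"dp":[0,0,0],"delta_rot":[0,0,0],"fingers":-1}]'
python3 m.py
```

```text
t: 9.9
tcp_pos: [0.4848, 0.1645, 0.1129]
tool_rot: [0.181, 0.984, -0.0, -0.0]
force: [0.6, -0.0, 0.1]
finger_gap: 0.001
gripper_force: 0.0
t: 10.82
tcp_pos: [0.5044, 0.3046, 0.1998]
tool_rot: [0.179, 0.984, -0.0, -0.0]
force: [0.2, -0.8, -0.6]
finger_gap: -0.003
gripper_force: 0.0
{'disc': (array([0.52527867, 0.15084145]), np.float64(0.04437337321813956)), 'disc_z': np.float64(0.03808224482945499), 'egg': array([0.52320752, 0.15244518, 0.088     ]), 'egg_zmax': np.float64(0.10150857454499862), 'flange': (array([0.52410468, 0.15286475]), np.float64(0.029319119178697235))}
{'disc': (array([ 0.52406088, -0.08827684]), np.float64(0.044413399379633685)), 'disc_z': np.float64(0.038391035111474237), 'egg': array([ 0.52552149, -0.0857391 ,  0.088     ]), 'egg_zmax': np.float64(0.10233727835302117), 'flange': (array([ 0.52660415, -0.08703611]), np.float64(0.02932973861042791))}
raw [-0.00117399  0.0020233 ] corr [-0.00371726  0.00078257] [0.50368881 0.30324943 0.19953276]
```

The second approach stopped short and didn't touch the cup. The error is still about 2–4 mm, inside the 6 mm limit. The cup is upright, the stand hasn't moved and the arm is clear, so I'm handing in.

```bash
python3 -c "
from station import manip
print(manip.sign_off())"
```

```text
the job is handed in; nothing more can be done
None
```

I nudged the off-centre egg cup to about 2–4 mm from the middle of its stand by camera measurement (limit 6 mm), upright with neither stand nor the other cup measurably moved, and handed the job in at about 11 s; no verdict came back.

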